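# Tighten a jar's cap on the sprung capping stand

### The job

Screw the loose black cap of the square glass jar fully tight, using the wooden capping stand. Carry the jar by its glass body, never by the loose cap, set it upright on the middle of the stand's round platter and let go; then take the cap, press the jar down so that it is held between the two wooden cheeks (otherwise it just spins) and turn the cap clockwise until it stops. Leave the closed jar standing upright on the platter, and do not shift the round jar, the tin or the model aircraft.

Things in the scene. Friction and masses are not known exactly. Their poses are not given: they have to be found in the camera images.
- jar_body (a point): Only square jar: amber glass, 56 x 56 mm, 6 mm round corners, glass 62 mm tall; with its black cap 96 mm tall, about 270 g. Stands on the mat (2 mm thick). Point: on its upright axis, 58 mm above its underside, a good height to grip the glass. x, y square to the flats, z up. The cap's top is 38 mm above the point: keep the gripper's body clear.
- cap_centre (a point): The jar's black ribbed cap, cylinder 50 mm in diameter, 29 mm tall, from 67 to 96 mm above the jar's underside. Point: on its axis, 87 mm above the jar's underside, 9 mm below the cap's top. Grip it across the diameter about here, at any yaw; fingertips more than 24 mm below the point would meet the glass.
- cap (a joint): Cap's angle on the jar, rad: 0 fully tight at its stop, negative loose; starts between -2.7 and -2.0, so it takes more than one grasp. Grows as the cap turns clockwise (seen from above) relative to the jar. The thread rubs with about 0.2 N m throughout; the cap does not rise or sink. If the jar is free to spin, it turns along with the cap and this stays.
- stand_seat (a point): Wooden capping stand, fixed: board 150 x 130 x 12 mm, two cheeks and between them a round rubber-topped platter, 58 mm in diameter, that spins freely and rests on a spring. Point: fixed to the stand, at the centre of the platter's top when up, 46 mm above the bench. z up; the cheeks run along x.
- cheek_top (a point): Middle of the top inner edge of the stand's cheek on its +y side, 42 mm above the bench, 4 mm below the raised platter's top. Cheeks: 70 mm long in x, 20 mm thick, 64 mm apart. A jar with any flat parallel to them (within about 8 degrees) dips between when pressed and can no longer spin; standing askew it lands on their tops and must be turned until it drops in.
- plunger (a joint): How far the platter is pushed down, m: 0 up, 0.016 fully down. The spring takes 5 N to start, 11 N fully down (the jar's weight counts towards it), and lifts the jar again when let go. The jar is between the cheeks from about 0.007 on; keep it pressed while turning the cap. It has about 11 degrees of play there either way: turning the cap back takes up this play first.
- round_jar_mid (a point): Bystander: round jar with white cap, 60 mm diameter, 82 mm tall, on the mat. The point is its centre, half-way up.
- tin_mid (a point): Bystander: round tin, 66 mm diameter, 75 mm tall, on the mat. The point is its centre, half-way up.
- plane_mid (a point): Bystander: grey model aircraft 160 mm long, 150 mm span, 55 mm tall, beyond the mat. The point is in the middle of the fuselage, 16 mm above the bench.
There are look-alikes about, which are no part of the job. What is meant by the part that bears jar_body is not red, and is the larger of those in its own colour. Of the things that look like the part that bears stand_seat, the larger one is meant.

How it is judged (in metres and radians):
On the way, in this order (a step that is already met when the one before it is completed fails the run):
1. the jar stands upright on the middle of the raised platter, let go (horizontal distance between jar_body and stand_seat below 0.015 m and angle between jar_body's own z axis and vertical below 0.12 rad and z of jar_body in the frame of stand_seat between 0.053 and 0.063 m and contact force between the fingers and jar below 0.5 N), for 0.2 s.
2. the jar is pressed down between the cheeks (at least 7 mm) (horizontal distance between jar_body and stand_seat below 0.015 m and angle between jar_body's own z axis and vertical below 0.12 rad and z of jar_body in the frame of stand_seat below 0.051 m), for 0.2 s.
3. the cap is turned fully tight (within 0.1 rad of its stop), with the jar on the stand (horizontal distance between jar_body and stand_seat below 0.015 m and angle between jar_body's own z axis and vertical below 0.12 rad and value of joint cap above -0.1 rad), for 0.2 s.
At the end, for the whole second after the job is handed in: The cap is tight, within 0.1 rad of its stop; the jar stands upright (within 7 degrees) on the raised platter, its axis within 15 mm of the platter's centre, at rest and let go (all of step 3 and z of jar_body in the frame of stand_seat between 0.053 and 0.063 m and contact force between the fingers and jar below 0.5 N and linear speed of jar below 0.03 m/s); the robot touches nothing.
It fails at once if the jar is lifted or carried by its loose cap away from the stand (contact force between the fingers and cap above 2 N and height (world z) of jar_body above 0.075 m and horizontal distance between jar_body and stand_seat above 0.05 m).
It fails at once if the jar is tipped over (angle between jar_body's own z axis and vertical above 0.7 rad).
It fails at once if the round jar, the tin or the model aircraft is moved by more than 30 mm (distance of any of round_jar_mid, tin_mid, plane_mid from where it was at the start of the episode above 0.03 m).
It also fails if it takes over 70 s, if anything falls off the work surface, if the arm or the gripper's body presses on something with over 40 N, if the wrist force passes 120 N, or if a joint passes its speed limit or range.

### The arm

A 7-joint arm with a two-finger parallel gripper is mounted at the origin on the work surface. World frame = base frame: x ahead of the robot, y to its left, z up, the work surface at z = 0. Lengths are in mm, angles in rad, forces in N, time in s.
With the tool pointing down it reaches from about 425 to 1025 mm from the base axis. Payload 9.4 kg.
Tool frame: the origin (TCP) lies at the very end of the fingers, on their centre line; the grasp point (between the pads) lies r.grip_depth behind it (r.grip_depth is the distance from the TCP to the grasp point, in mm); z points along the fingers, y is the line along which they close (so a half turn about z gives the same grasp; the last joint's range is limited). The gripper opens to 85 mm and grips with 20 to 120 N. Pads are 22 mm wide; open, the fingers measure 114 mm over their backs; the gripper's body (76 mm by 85 mm) begins 54 mm behind the grasp point. The pads swing forward as they close: fully open they stand 13 mm farther back than shut.
Start: joints at [-1.368, 0.599, -0.003, 1.599, 0.002, 0.943, -0.08], TCP at [200.223, 696.803, 231.275] pointing down, gripper open.
Joint ranges: [-2.57, 2.57], [-0.35, 1.97], [-1.29, 1.29], [0.11, 2.56], [-1.05, 4.19], [0.11, 1.86], [-2.63, 2.63]. Speed limits (rad/s): [2.22, 2.22, 3.01, 3.01, 3.14, 3.14, 3.14].

### API

Orientations are given as a rotation vector (axis times angle).
In Python, from bench import get_obs, read_camera, camera_model, ticket, r gives the robot as it stands.
- The arm moves only by the tool play_rows, never from a script. Its argument "commands" is a list of rows, each an object with "offset": the shift along the tool's x, y, z in m, a list of three; "twist": the turn, a rotation vector about the tool's x, y, z in degrees, a list of three. In form: [{"offset": [tx, ty, tz], "twist": [rx, ry, rz]}, ...]. A call has exactly 10 rows; each row is the pose to reach, as a shift and turn from the pose commanded when the call began, along the tool's axes at that moment; what a row does not reach only later rows make up. A row lasts 1/12 s, in which the tool goes at most 41.7 mm and 7.16 degrees, less where a joint would pass 70% of its speed; a pose out of reach is approached as far as the arm can. A call with a gripper value outside its range is refused whole. "gripper" is the finger opening in m, from 0 to 0.0854, set as the call begins (left out, the last holds). The fingers move at their own pace and stop on an object; "squeeze" is the grip in N (left out, the last holds). Time passes only in rows, so rows that repeat a pose let the fingers close, or fill a call up. It gives the time, the measured TCP pose, the force, the opening and the grip force at its end, in the units of the state.
- get_obs(): the state, without advancing time (a new reading comes with each control period).
- read_camera(name): name is "scene" or "top" or "wrist"; returns the picture (400x640x3 uint8, blue, green, red); there is no depth.
- camera_model(name): a dict with "vertical_fov" (degrees; the focal length in pixels is half the picture's height over the tangent of half this angle, whatever the lens; pixels are square), "cx", "cy" (the principal point, pixels), "xyz" and "attitude" of the camera in the world. Camera axes: x right, y down, z forward; pixel columns grow to the right and rows downward; lengths in mm; the calibration is good to about 2 mm. A picture is of the moment at which its call begins: read the wrist's pose just before it. camera_model takes no time and is no camera call; for the wrist camera it gives the pose at the moment of the call.
- ticket.sign_off(): hands the job in; it is judged then, once.
The state is a dict: "time": time; "joint_positions": joint angles; "dq": joint speeds; "effort": joint torques, N m; "tool_pos": TCP position; "ee_rot": TCP orientation; "contact_force": force on the tool from outside, world axes, zero at the start; "wrist_torque": the same for the moment, N m; "finger_gap": opening from 0.0 (shut) to 1.0 (fully open); "grip_force": force on a finger pad.
Only numpy, scipy, OpenCV 4.12 (cv2) and the standard library are available. Lean on these libraries where they do the work, as an engineer would, in place of code of your own. Each camera call takes 0.05 s, during which the arm holds its last target. There are 200 camera calls.

## Working session

There is one attempt and no reset: what is moved stays moved. The work goes in short steps, Python scripts to look and compute and a tool call to move; the robot and the scene stay as the last step left them, time stands still between calls to the robot, and variables do not carry over. Pictures are saved under pics/ and viewed, at most 10 in all, crops included, and the job is handed in when it is done.

Besides the shell and the picture viewer there is one more tool, called after "Emit:" as a command line: name --argument value ..., lists and objects as JSON in quotes. play_rows: Moves the arm, as the interface text tells. Its arguments: {"type":"object","properties":{"commands":{"type":"array"},"gripper":{"type":"number"},"squeeze":{"type":"number"}},"required":["commands"]}

```bash
mkdir -p pics; ls; python3 - <<'E'
from bench import *
import cv2
print(get_obs()); print(r.grip_depth)
for n in("scene","top","wrist"):
    print(n,camera_model(n)); cv2.imwrite(f"pics/{n}0.png",read_camera(n))
E
```

```text
pics
{'time': 0.0, 'joint_positions': array([-1.36770911,  0.60009727, -0.00250462,  1.60010617,  0.00180881,
        0.9429148 , -0.07981823]), 'dq': array([-0.00154947,  0.00296983,  0.00053674, -0.00035255, -0.00087121,
       -0.00115081, -0.00041164]), 'effort': array([ 1.79877716e-04, -7.76446152e+01,  1.56509388e+00, -2.58019799e+01,
        1.23124736e-02,  8.83961358e-03,  1.81152723e-05]), 'tool_pos': array([200.12320134, 696.35364344, 230.44611369]), 'ee_rot': array([-4.38029369e-01, -3.11086066e+00,  2.39310102e-03]), 'contact_force': array([ 0.16331377,  0.089254  , -0.46695219]), 'wrist_torque': array([ 0.00446023,  0.03477823, -0.01674662]), 'grip_force': 0.0, 'finger_gap': 0.9974710461632471}
18.700000000000003
scene {'vertical_fov': 52.35444776609357, 'cx': 323.8901435670998, 'cy': 206.51047826805413, 'xyz': array([1092.56141211, -401.2275053 ,  613.53448263]), 'attitude': array([-2.03375095, -1.01146176,  0.49125055])}
top {'vertical_fov': 47.80626480686347, 'cx': 318.60642657499557, 'cy': 195.84350103154077, 'xyz': array([ 373.94574167,   -8.76567306, 1025.25941581]), 'attitude': array([-2.1426524 ,  2.09945312, -0.21093394])}
wrist {'vertical_fov': 71.76740553130841, 'cx': 316.60374096185103, 'cy': 200.15658532448802, 'xyz': array([126.72281292, 717.56638869, 372.55350797]), 'attitude': array([2.30459106, 1.73758949, 0.26341327])}
```

View pics/scene0.png

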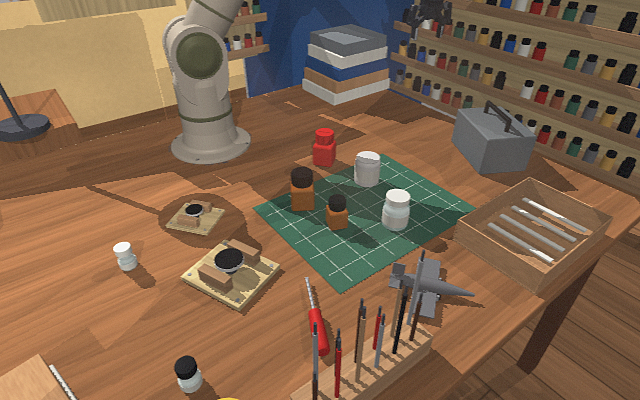

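View pics/top0.png

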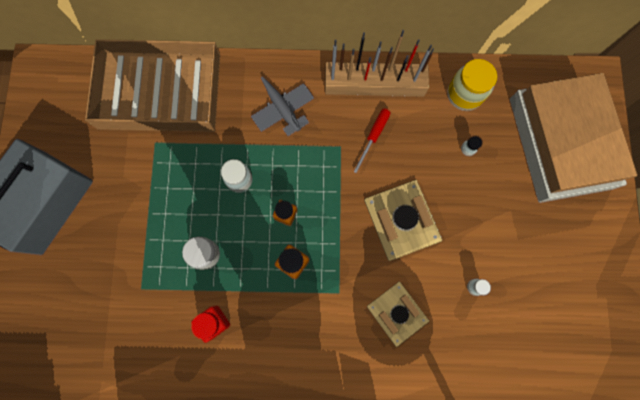

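The scene view shows the larger amber jar with its black cap at about (302,188), the smaller amber look-alike at (337,212), the large stand at (230,270) and the small one at (195,217). In the top view, the target cap is at about (291,260), the big stand's platter at (406,216), the round jar and tin (white) at (235,174) and (201,253), and the aircraft at (283,103).

```bash
cat > h.py <<'E'
from bench import *
import cv2, numpy as np
from scipy.spatial.transform import Rotation as R
def cast(m,uv,z):
    uv=np.atleast_2d(np.asarray(uv,float)); f=200/np.tan(np.radians(m["vertical_fov"]/2))
    d=np.c_[(uv[:,0]-m["cx"])/f,(uv[:,1]-m["cy"])/f,np.ones(len(uv))]@R.from_rotvec(m["attitude"]).as_matrix().T
    return m["xyz"]+d*((z-m["xyz"][2])/d[:,2])[:,None]
def proj(m,p):
    f=200/np.tan(np.radians(m["vertical_fov"]/2))
    c=(np.atleast_2d(p)-m["xyz"])@R.from_rotvec(m["attitude"]).as_matrix()
    return np.c_[m["cx"]+f*c[:,0]/c[:,2],m["cy"]+f*c[:,1]/c[:,2]]
def blobs(mask,amin=30):
    cs,_=cv2.findContours(mask.astype(np.uint8),cv2.RETR_EXTERNAL,cv2.CHAIN_APPROX_NONE)
    return [c for c in cs if cv2.contourArea(c)>amin]
E
python3 - <<'E'
from h import *
m=camera_model("top"); im=cv2.imread("pics/top0.png")
for n,c,z in(("jar",(291,260),98),("platter",(406,216),46)):
    b=[k for k in blobs(im.max(2)<55) if cv2.pointPolygonTest(k,c,False)>=0]
    for k in b:
        mo=cv2.fitEllipse(k); print(n,mo, cast(m,mo[0],z), cv2.boundingRect(k))
for n,p,z in(("white1",(235,172),84),("white2",(201,253),80),("plane",(283,103),16),("small amber",(285,211),70),("red",(208,325),90),("smallstand",(399,314),35)): print(n,cast(m,p,z).round())
print("board corners",cast(m,[(365,196),(422,180),(441,242),(386,260)],12).round())
o=get_obs(); print(R.from_rotvec(o["ee_rot"]).as_matrix().round(3))
w=camera_model("wrist"); T=R.from_rotvec(o["ee_rot"]).as_matrix(); print("cam in tool",T.T@(w["xyz"]-o["tool_pos"]), (T.T@R.from_rotvec(w["attitude"]).as_matrix()).round(3))
E
```

```text
jar ((293.86981201171875, 259.5176696777344), (23.98823356628418, 33.5582275390625), 98.54512023925781) [[423.17427509  37.08942454  98.        ]] (276, 247, 38, 26)
platter ((405.7602233886719, 216.6161651611328), (22.65962028503418, 24.012399673461914), 93.04735565185547) [[ 524.18701575 -202.90994733   46.        ]] (394, 205, 25, 24)
white1 [[608. 170.  84.]]
white2 [[434. 231.  80.]]
plane [[795.  78.  16.]]
small amber [[527.  61.  70.]]
red [[291. 205.  90.]]
smallstand [[ 316. -187.   35.]]
board corners [[ 575. -117.   12.]
 [ 616. -249.   12.]
 [ 473. -288.   12.]
 [ 431. -164.   12.]]
[[-0.961  0.276 -0.   ]
 [ 0.276  0.961 -0.001]
 [-0.    -0.001 -1.   ]]
cam in tool [ 7.63801500e+01 -1.22826976e-01 -1.42077020e+02] [[ 0.001 -0.954 -0.299]
 [ 1.     0.001 -0.   ]
 [ 0.001 -0.299  0.954]]
```

Emit:
play_rows --commands '[{"offset": [-0.021,-0.028,-0.01],"twist": [0,0,7]},{"offset": [-0.042,-0.056,-0.02],"twist": [0,0,14]},{"offset": [-0.063,-0.084,-0.03],"twist": [0,0,21]},{"offset": [-0.084,-0.112,-0.04],"twist": [0,0,28]},{"offset": [-0.105,-0.14,-0.05],"twist": [0,0,35]},{"offset": [-0.126,-0.168,-0.06],"twist": [0,0,42]},{"offset": [-0.147,-0.196,-0.07],"twist": [0,0,49]},{"offset": [-0.168,-0.224,-0.07],"twist": [0,0,56]},{"offset": [-0.189,-0.252,-0.07],"twist": [0,0,63]},{"offset": [-0.21,-0.28,-0.07],"twist": [0,0,70]}]' --gripper 0.085

```text
time: 0.98
tool_pos: [325.0, 368.0, 301.5]
ee_rot: [-2.15, -2.29, -0.001]
contact_force: [1.5, 0.3, -0.5]
finger_gap: 0.999
grip_force: 0.0
```

Emit:
play_rows --commands '[{"offset": [-0.034,0.0104,0],"twist": [0,0,0]},{"offset": [-0.068,0.0208,0],"twist": [0,0,0]},{"offset": [-0.102,0.0312,0],"twist": [0,0,0]},{"offset": [-0.136,0.0416,0],"twist": [0,0,0]},{"offset": [-0.17,0.052,0],"twist": [0,0,0]},{"offset": [-0.204,0.0624,0],"twist": [0,0,0]},{"offset": [-0.238,0.0728,0],"twist": [0,0,0]},{"offset": [-0.272,0.0832,0],"twist": [0,0,0]},{"offset": [-0.306,0.0936,0],"twist": [0,0,0]},{"offset": [-0.338,0.104,0],"twist": [0,0,0]}]'

```text
time: 1.82
tool_pos: [452.0, 37.8, 301.4]
ee_rot: [-2.143, -2.297, -0.001]
contact_force: [0.0, 1.5, 0.1]
finger_gap: 0.996
grip_force: 0.0
```

```bash
python3 - <<'E'
from h import *
import json
m=camera_model("wrist"); im=read_camera("wrist"); cv2.imwrite("pics/w1.png",im)
json.dump({k:np.asarray(v).tolist() for k,v in m.items()},open("w1.json","w")); print(m["xyz"],get_obs()["tool_pos"])
E
```

```text
[446.48481107 113.63157687 443.53957483] [454.16198951  32.09657199 302.00572829]
```

View pics/w1.png

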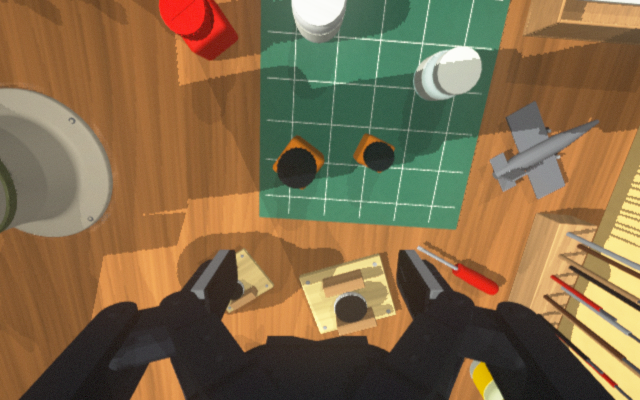

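The wrist view shows the target jar's cap at (298,168), with amber corners at about (300,137) and (323,155). The big stand's platter is at (351,306), its cheeks at about (345,281) and (356,324), and the small amber jar at (378,155).

```bash
python3 - <<'E'
from h import *
import json
m={k:np.array(v) for k,v in json.load(open("w1.json")).items()}; im=cv2.imread("pics/w1.png")
H=cv2.cvtColor(im,cv2.COLOR_BGR2HSV)
x0,y0=255,120
big=cv2.resize(im[120:210,255:345],None,fx=6,fy=6,interpolation=cv2.INTER_CUBIC)
big2=cv2.resize(im[245:345,290:410],None,fx=5,fy=5,interpolation=cv2.INTER_CUBIC)
cv2.imwrite("pics/w1c.png",np.hstack([cv2.copyMakeBorder(big,0,0,0,0,0)[:500],big2[:500]])[:, :800] if 0 else cv2.resize(np.hstack([cv2.resize(big,(500,500)),cv2.resize(big2,(600,500))]),(800,364)))
dark=[k for k in blobs((im.max(2)<50)) if cv2.pointPolygonTest(k,(298,170),False)>=0]
for k in dark: print("cap",cv2.boundingRect(k),cv2.fitEllipse(k))
am=(H[...,0]<18)&(H[...,1]>200)&(H[...,2]>70); am[:130]=0;am[200:]=0;am[:,:265]=0;am[:,330:]=0
k=max(blobs(am,5),key=len); print("amber",cv2.boundingRect(k))
for nm,p in(("L",k[k[:,0,0].argmin(),0]),("R",k[k[:,0,0].argmax(),0]),("T",k[k[:,0,1].argmin(),0])): print(nm,p,cast(m,p.astype(float),64).round(1),cast(m,p.astype(float),2).round(1))
print("proj cam nadir",proj(m,[420,37,98]),proj(m,[524,-203,46]))
E
```

```text
cap (278, 148, 38, 40) ((296.89630126953125, 167.0660858154297), (36.58033752441406, 36.80705261230469), 116.1701431274414)
amber (283, 138, 28, 15)
L [283 152] [[404.6  60.6  64. ]] [[397.7  52.    2. ]]
R [310 151] [[441.2  64.6  64. ]] [[440.4  56.5   2. ]]
T [294 138] [[418.7  80.4  64. ]] [[414.2  74.9   2. ]]
proj cam nadir [[291.41378342 175.02701994]] [[348.51848856 309.40288506]]
```

View pics/w1c.png

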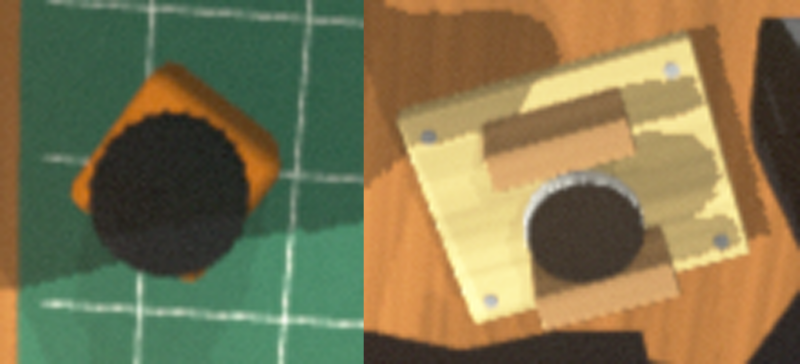

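The crop shows the glass corners at roughly (298,135), (324,158), (273,167) and (302,189) in full-picture pixels, and the cap centre at (297,168). The platter centre is at about (351,308.5), with the board corners and cheek edge also sharp enough to read.

```bash
python3 - <<'E'
from h import *
import json
m={k:np.array(v) for k,v in json.load(open("w1.json")).items()}
s=800/1100
L=lambda p: np.array(p)/(500/90*s)+[255,120]
S=lambda p: (np.array(p)-[500*s,0])/(5*s)+[290,245]
ang=lambda a,b: np.degrees(np.arctan2(*(b-a)[[1,0]]))
T,Rr,Lf,B=[cast(m,L(p),64)[0] for p in((172,62),(280,155),(72,190),(192,280))]
T2=cast(m,L((172,62)),2)[0]
print("corners",T,T2,Rr,Lf,B)
for a,b in((T,Rr),(T2,Rr),(T,Lf),(T2,Lf),(Lf,B),(B,Rr)): print(ang(a,b)%90,np.linalg.norm((b-a)[:2]))
print("LR mid",(Lf+Rr)/2, "TB",(T+B)/2)
print("cap",cast(m,(296.7,168),98))
tp=camera_model("top"); print("cap blob in top should be at",proj(tp,[*cast(m,(296.7,168),98)[0]]))
print("platter",cast(m,S((585,231)),46))
c=[cast(m,S(p),12)[0] for p in((400,112),(690,30),(748,250),(472,325))]
print("board",np.mean(c,0),[ (ang(c[i],c[(i+1)%4])%90, np.linalg.norm(c[i]-c[(i+1)%4])) for i in range(4)])
e=[cast(m,S(p),42)[0] for p in((500,190),(637,152))]; print("cheek",ang(*e),np.linalg.norm(e[1]-e[0]),np.mean(e,0))
o=get_obs();print(o["tool_pos"],R.from_rotvec(o["ee_rot"]).as_matrix().round(3),o["joint_positions"])
E
```

```text
corners [423.31418841  84.18528749  64.        ] [419.52913225  79.37506463   2.        ] [461.45895467  55.91104314  64.        ] [391.19955738  38.96280044  64.        ] [434.01717839   9.90470662  64.        ]
53.45285500811023 47.48111294661682
60.76852695743651 48.04862445740925
54.619634111889255 55.4655105497833
54.9689951641717 49.35297263970102
55.83730067947863 51.74670506867218
59.18484529086495 53.5689656914342
LR mid [426.32925603  47.43692179  64.        ] TB [428.6656834   47.04499706  64.        ]
cap [[426.27729866  46.50633892  98.        ]]
cap blob in top should be at [[289.29654878 257.88911197]]
platter [[ 527.85074336 -200.92616921   46.        ]]
board [ 527.66172091 -199.86632615   12.        ] [(np.float64(21.828401734005975), np.float64(146.6546289280675)), (np.float64(20.947887130758645), np.float64(132.4044165834175)), (np.float64(22.536348878771463), np.float64(150.13174049684565)), (np.float64(19.482144120840104), np.float64(134.35639879108692))]
cheek 22.113728710474543 66.64631034894825 [ 517.2049069  -171.39603089   42.        ]
[454.16198951  32.09657199 302.00572829] [[-0.063  0.998  0.003]
 [ 0.998  0.063 -0.002]
 [-0.002  0.003 -1.   ]] [-0.66452925  0.19746161  0.56674935  2.12985731 -0.13817203  0.84657952
  0.04841152]
```

Emit:
play_rows --commands '[{"offset": [0.003,-0.004,0.0],"twist": [0,0,-6]},{"offset": [0.006,-0.01,0.02],"twist": [0,0,-12]},{"offset": [0.01,-0.016,0.04],"twist": [0,0,-18]},{"offset": [0.016,-0.026,0.065],"twist": [0,0,-24]},{"offset": [0.016,-0.026,0.09],"twist": [0,0,-30]},{"offset": [0.016,-0.026,0.115],"twist": [0,0,-36]},{"offset": [0.016,-0.026,0.14],"twist": [0,0,-42]},{"offset": [0.016,-0.026,0.16],"twist": [0,0,-48]},{"offset": [0.016,-0.026,0.172],"twist": [0,0,-53]},{"offset": [0.016,-0.026,0.172],"twist": [0,0,-53]}]'

```text
time: 2.7
tool_pos: [423.8, 53.7, 127.3]
ee_rot: [-0.887, -3.01, 0.003]
contact_force: [1.0, 0.2, -0.4]
finger_gap: 0.999
grip_force: 0.0
```

```bash
python3 - <<'E'
from h import *
m=camera_model("wrist"); im=read_camera("wrist"); o=get_obs(); cv2.imwrite("pics/w2.png",im)
M=R.from_rotvec(o["ee_rot"]).as_matrix(); print(o["tool_pos"],M.round(3),o["joint_positions"].round(2))
for k in blobs(im.max(2)<50,1500): print(cv2.boundingRect(k),cv2.contourArea(k))
print("expected",proj(m,[[427,46.8,98],[427,46.8,64]]))
E
```

```text
[424.17801448  53.66161705 128.45770073] [[-0.837  0.547 -0.003]
 [ 0.547  0.837 -0.   ]
 [ 0.002 -0.002 -1.   ]] [-0.38  0.44  0.17  2.36 -0.21  0.35  0.96]
(57, 307, 104, 93) 3077.5
(148, 250, 467, 150) 32458.0
(274, 195, 70, 76) 4021.5
expected [[311.00758865 241.01448736]
 [311.95730569 222.38865616]]
```

View pics/w2.png

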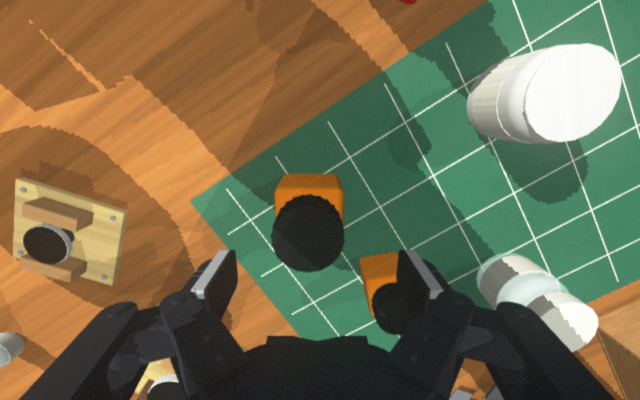

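The wrist view from above shows the cap centred at about (308.5,236), with the jar's near face parallel to the image rows. The fingers straddle it, and the small jar at (393,305) sits off to the side.

```bash
python3 - <<'E'
from h import *
m=camera_model("wrist"); o=get_obs()
M=R.from_rotvec(o["ee_rot"]).as_matrix(); p=cast(m,(308.7,236),98)[0]
print(p,M.T@(np.array([*p[:2],41])-o["tool_pos"]))
print("small",cast(m,(393,308),72), "edge",[cast(m,q,64)[0].round(1) for q in((275,190),(343,192),(283,174),(335,176))])
E
```

```text
[423.87408353  47.14232002  98.        ] [-3.48536676 -5.46656674 87.46091636]
small [[528.79704313  63.17034756  72.        ]] edge [array([389.7,  37.3,  64. ]), array([419.8,  80.6,  64. ]), array([382.8,  49.8,  64. ]), array([405.7,  82.1,  64. ])]
```

Emit:
play_rows --commands '[{"offset": [-0.004,-0.005,0.01],"twist": [0,0,1]},{"offset": [-0.004,-0.005,0.025],"twist": [0,0,1]},{"offset": [-0.004,-0.005,0.04],"twist": [0,0,1]},{"offset": [-0.004,-0.005,0.055],"twist": [0,0,1]},{"offset": [-0.004,-0.005,0.068],"twist": [0,0,1]},{"offset": [-0.004,-0.005,0.078],"twist": [0,0,1]},{"offset": [-0.004,-0.005,0.086],"twist": [0,0,1]},{"offset": [-0.004,-0.005,0.091],"twist": [0,0,1]},{"offset": [-0.004,-0.005,0.091],"twist": [0,0,1]},{"offset": [-0.004,-0.005,0.091],"twist": [0,0,1]}]'

```text
time: 3.58
tool_pos: [426.1, 47.9, 38.6]
ee_rot: [0.922, 3.002, 0.001]
contact_force: [-0.2, -0.5, 0.5]
finger_gap: 0.991
grip_force: 0.0
```

Emit:
play_rows --commands '[{"offset": [0,0,0],"twist": [0,0,0]},{"offset": [0,0,0],"twist": [0,0,0]},{"offset": [0,0,0],"twist": [0,0,0]},{"offset": [0,0,0],"twist": [0,0,0]},{"offset": [0,0,0],"twist": [0,0,0]},{"offset": [0,0,0],"twist": [0,0,0]},{"offset": [0,0,0],"twist": [0,0,0]},{"offset": [0,0,0],"twist": [0,0,0]},{"offset": [0,0,0],"twist": [0,0,0]},{"offset": [0,0,0],"twist": [0,0,0]}]' --gripper 0.05 --squeeze 40

```text
time: 4.42
tool_pos: [425.6, 47.5, 39.0]
ee_rot: [0.92, 3.003, 0.001]
contact_force: [-1.3, 0.3, 7.3]
finger_gap: 0.649
grip_force: 41.2
```

```bash
python3 - <<'E'
from h import *
o=get_obs(); M=R.from_rotvec(o["ee_rot"]).as_matrix(); print(o,M.round(3),r.grip_depth)
E
```

```text
{'time': 4.4167, 'joint_positions': array([-0.31787032,  0.63720923,  0.10797182,  2.41876854, -0.63589528,
        0.10864355,  1.37803367]), 'dq': array([-0.0005129 , -0.00041789,  0.00066356, -0.00167961,  0.00077594,
        0.00021557, -0.00034559]), 'effort': array([-2.23675976e-02, -5.41235626e+01,  2.72007219e+00, -3.39583196e+00,
       -1.84391637e-02, -3.08158826e-01,  2.05461943e-02]), 'tool_pos': array([425.59101663,  47.52908195,  38.97201051]), 'ee_rot': array([9.20434877e-01, 3.00309136e+00, 1.07634534e-03]), 'contact_force': array([-1.26838634,  0.25518145,  7.29927481]), 'wrist_torque': array([-0.2284226 ,  0.35250335, -0.06693615]), 'grip_force': 41.236883997917175, 'finger_gap': 0.6494991876995871} [[-0.828  0.56   0.001]
 [ 0.56   0.828  0.   ]
 [-0.     0.001 -1.   ]] 18.700000000000003
```

Emit:
play_rows --commands '[{"offset": [0,0,-0.015],"twist": [0,0,0]},{"offset": [0,0,-0.035],"twist": [0,0,0]},{"offset": [0,0,-0.06],"twist": [0,0,0]},{"offset": [-0.01,-0.007,-0.08],"twist": [0,0,0]},{"offset": [-0.03,-0.02,-0.095],"twist": [0,0,4]},{"offset": [-0.05,-0.033,-0.095],"twist": [0,0,8]},{"offset": [-0.073,-0.048,-0.095],"twist": [0,0,12]},{"offset": [-0.097,-0.064,-0.095],"twist": [0,0,17]},{"offset": [-0.121,-0.08,-0.095],"twist": [0,0,22]},{"offset": [-0.145,-0.096,-0.095],"twist": [0,0,26]}]' --squeeze 50

```text
time: 5.25
tool_pos: [491.9, -114.4, 133.6]
ee_rot: [-1.578, -2.716, 0.0]
contact_force: [0.5, 0.2, -3.3]
finger_gap: 0.646
grip_force: 57.6
```

```bash
python3 - <<'E'
from h import *
m=camera_model("wrist"); im=read_camera("wrist"); o=get_obs(); cv2.imwrite("pics/w3.png",im)
M=R.from_rotvec(o["ee_rot"]).as_matrix(); print(o["tool_pos"],M.round(3),o["joint_positions"].round(2),o["contact_force"],o["grip_force"],o["finger_gap"])
print(proj(m,[527.5,-200.5,46]))
E
```

```text
[ 494.80431502 -120.41282345  134.27434543] [[-0.488  0.873  0.004]
 [ 0.873  0.488 -0.005]
 [-0.006  0.001 -1.   ]] [-0.25  0.55  0.55  2.2  -0.57  0.52  1.24] [ 6.09786414 -7.03303483 -2.42361973] 57.57146179676056 0.6434558927393904
[[304.70298605 294.73853251]]
```

View pics/w3.png

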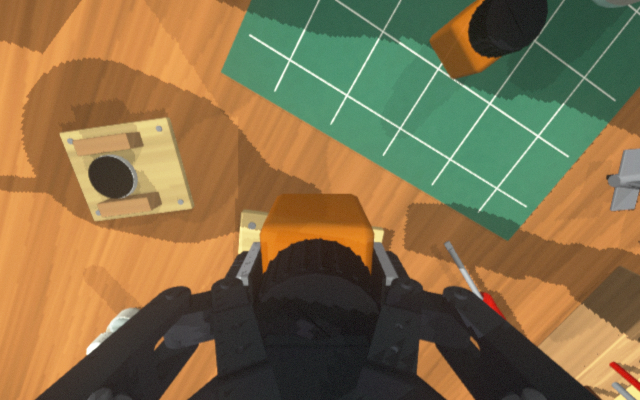

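Emit:
play_rows --commands '[{"offset": [-0.02,-0.003,0],"twist": [0,0,3]},{"offset": [-0.04,-0.006,0],"twist": [0,0,6]},{"offset": [-0.06,-0.008,0],"twist": [0,0,8]},{"offset": [-0.078,-0.011,0],"twist": [0,0,8]},{"offset": [-0.088,-0.012,0],"twist": [0,0,8]},{"offset": [-0.0934,-0.0126,0],"twist": [0,0,8]},{"offset": [-0.0934,-0.0126,0.01],"twist": [0,0,8]},{"offset": [-0.0934,-0.0126,0.022],"twist": [0,0,8]},{"offset": [-0.0934,-0.0126,0.03],"twist": [0,0,8]},{"offset": [-0.0934,-0.0126,0.03],"twist": [0,0,8]}]'

```text
time: 6.13
tool_pos: [526.2, -198.7, 101.0]
ee_rot: [-1.754, -2.602, 0.001]
contact_force: [0.9, 0.7, -4.1]
finger_gap: 0.643
grip_force: 57.5
```

```bash
python3 - <<'E'
from h import *
m=camera_model("wrist"); im=read_camera("wrist"); o=get_obs(); cv2.imwrite("pics/w4.png",im); s=camera_model("scene"); si=read_camera("scene")
M=R.from_rotvec(o["ee_rot"]).as_matrix(); print(o["tool_pos"],M.round(3),o["contact_force"],o["grip_force"],o["finger_gap"])
c=si[180:320,150:330]; sm=cv2.resize(c,None,fx=2.85,fy=2.85,interpolation=cv2.INTER_CUBIC)
cv2.imwrite("pics/c4.png",np.hstack([cv2.resize(im[100:340,160:480],(0,0),fx=.9,fy=.9*1), cv2.resize(sm,(278*0+300,216))]))
cv2.imwrite("pics/s4.png",si)
E
```

```text
[ 526.58702108 -199.20769679  101.85309742] [[-0.375  0.927 -0.003]
 [ 0.927  0.375  0.001]
 [ 0.002 -0.002 -1.   ]] [-0.18727091 -0.15087687 -3.46430384] 57.5413316488266 0.6436658107532337
```

View pics/c4.png

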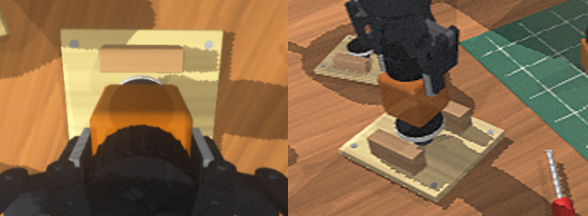

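The crop shows the jar held level over the platter and parallel to the cheeks and the board edges. I'll lower it now.

Emit:
play_rows --commands '[{"offset": [0,0,0.004],"twist": [0,0,0]},{"offset": [0,0,0.008],"twist": [0,0,0]},{"offset": [0,0,0.011],"twist": [0,0,0]},{"offset": [0,0,0.014],"twist": [0,0,0]},{"offset": [0,0,0.016],"twist": [0,0,0]},{"offset": [0,0,0.018],"twist": [0,0,0]},{"offset": [0,0,0.018],"twist": [0,0,0]},{"offset": [0,0,0.018],"twist": [0,0,0]},{"offset": [0,0,0.018],"twist": [0,0,0]},{"offset": [0,0,0.018],"twist": [0,0,0]}]'

```text
time: 7.07
tool_pos: [527.7, -200.5, 85.4]
ee_rot: [1.757, 2.604, 0.0]
contact_force: [-0.6, 0.3, -3.8]
finger_gap: 0.644
grip_force: 57.6
```

Emit:
play_rows --commands '[{"offset": [0,0,0.001],"twist": [0,0,0]},{"offset": [0,0,0.002],"twist": [0,0,0]},{"offset": [0,0,0.003],"twist": [0,0,0]},{"offset": [0,0,0.003],"twist": [0,0,0]},{"offset": [0,0,0.003],"twist": [0,0,0]},{"offset": [0,0,0.003],"twist": [0,0,0]},{"offset": [0,0,0.003],"twist": [0,0,0]},{"offset": [0,0,0.003],"twist": [0,0,0]},{"offset": [0,0,0.003],"twist": [0,0,0]},{"offset": [0,0,0.003],"twist": [0,0,0]}]'

```text
time: 7.9
tool_pos: [527.8, -200.4, 82.4]
ee_rot: [1.757, 2.604, 0.0]
contact_force: [-0.5, -0.1, 0.6]
finger_gap: 0.641
grip_force: 58.0
```

Emit:
play_rows --commands '[{"offset": [0,0,0],"twist": [0,0,0]},{"offset": [0,0,0],"twist": [0,0,0]},{"offset": [0,0,0],"twist": [0,0,0]},{"offset": [0,0,0],"twist": [0,0,0]},{"offset": [0,0,0],"twist": [0,0,0]},{"offset": [0,0,0],"twist": [0,0,0]},{"offset": [0,0,0],"twist": [0,0,0]},{"offset": [0,0,0],"twist": [0,0,0]},{"offset": [0,0,0],"twist": [0,0,0]},{"offset": [0,0,0],"twist": [0,0,0]}]' --gripper 0.085

```text
time: 8.73
tool_pos: [527.6, -200.4, 82.3]
ee_rot: [1.757, 2.604, -0.0]
contact_force: [0.5, 0.1, -0.3]
finger_gap: 0.996
grip_force: 0.0
```

```bash
python3 - <<'E'
from h import *
o=get_obs(); print(o["tool_pos"],o["joint_positions"].round(2),o["contact_force"],o["grip_force"],o["finger_gap"])
E
```

```text
[ 527.64507359 -200.40684017   82.29426126] [-0.06  0.68  0.49  2.11 -0.65  0.51  1.31] [ 0.49499006  0.05531916 -0.30220693] 0.0 0.9956172024054964
```

Emit:
play_rows --commands '[{"offset": [0,0,-0.008],"twist": [0,0,0]},{"offset": [0,0,-0.018],"twist": [0,0,0]},{"offset": [0,0,-0.028],"twist": [0,0,0]},{"offset": [0,0,-0.036],"twist": [0,0,0]},{"offset": [0,0,-0.04],"twist": [0,0,-6]},{"offset": [0,0,-0.04],"twist": [0,0,-13]},{"offset": [0,0,-0.04],"twist": [0,0,-20]},{"offset": [0,0,-0.04],"twist": [0,0,-27]},{"offset": [0,0,-0.04],"twist": [0,0,-34]},{"offset": [0,0,-0.04],"twist": [0,0,-40]}]'

```text
time: 9.57
tool_pos: [527.9, -200.6, 123.4]
ee_rot: [0.751, 3.049, -0.001]
contact_force: [-0.4, 0.3, 0.5]
finger_gap: 0.996
grip_force: 0.0
```

```bash
python3 - <<'E'
from h import *
m=camera_model("wrist"); im=read_camera("wrist"); o=get_obs(); s=camera_model("scene"); si=read_camera("scene")
M=R.from_rotvec(o["ee_rot"]).as_matrix(); print(o["tool_pos"],M.round(3),o["joint_positions"].round(2),o["contact_force"])
a=cv2.resize(im[120:360,160:480],(400,300)); b=cv2.resize(si[170:320,140:340],(400,300))
cv2.imwrite("pics/c5.png",np.hstack([a,b]))
print(proj(m,[[527.6,-200.4,142],[527.6,-200.4,108]]),proj(s,[[527.6,-200.4,142]]))
E
```

```text
[ 527.85415994 -200.77012112  123.48161891] [[-0.888  0.459  0.001]
 [ 0.459  0.888 -0.001]
 [-0.001 -0.    -1.   ]] [ 0.02  0.58  0.36  2.08 -0.39  0.54  1.75] [-0.11575915 -0.14072314  1.34350142]
[[316.89478372 270.23804288]
 [316.86702691 240.78450512]] [[221.94922982 220.59352008]]
```

View pics/c5.png

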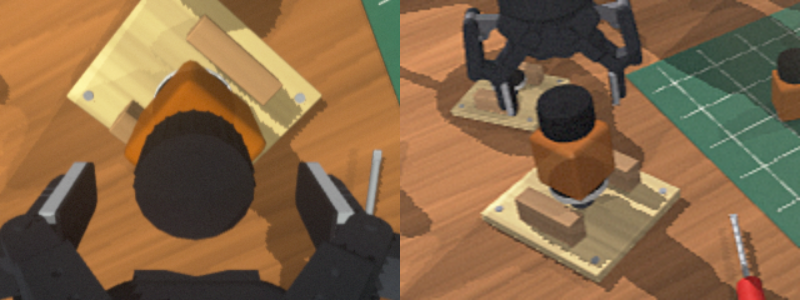

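The crops show the jar upright on the platter, square to the cheeks and released. The cap is about 2 mm towards tool +x. I'll turn the gripper back further, lower it and grip the cap.

Emit:
play_rows --commands '[{"offset": [0.002,-0.001,0],"twist": [0,0,-7]},{"offset": [0.002,-0.001,0],"twist": [0,0,-14]},{"offset": [0.002,-0.001,0],"twist": [0,0,-21]},{"offset": [0.002,-0.001,0],"twist": [0,0,-28]},{"offset": [0.002,-0.001,0],"twist": [0,0,-35]},{"offset": [0.002,-0.001,0.003],"twist": [0,0,-40]},{"offset": [0.002,-0.001,0.006],"twist": [0,0,-40]},{"offset": [0.002,-0.001,0.009],"twist": [0,0,-40]},{"offset": [0.002,-0.001,0.009],"twist": [0,0,-40]},{"offset": [0.002,-0.001,0.009],"twist": [0,0,-40]}]'

```text
time: 10.5
tool_pos: [525.3, -200.2, 113.1]
ee_rot: [0.323, -3.124, 0.0]
contact_force: [0.7, 0.5, 0.3]
finger_gap: 0.994
grip_force: 0.0
```

Emit:
play_rows --commands '[{"offset": [0,0,0],"twist": [0,0,0]},{"offset": [0,0,0],"twist": [0,0,0]},{"offset": [0,0,0],"twist": [0,0,0]},{"offset": [0,0,0],"twist": [0,0,0]},{"offset": [0,0,0],"twist": [0,0,0]},{"offset": [0,0,0],"twist": [0,0,0]},{"offset": [0,0,0],"twist": [0,0,0]},{"offset": [0,0,0],"twist": [0,0,0]},{"offset": [0,0,0],"twist": [0,0,0]},{"offset": [0,0,0],"twist": [0,0,0]}]' --gripper 0.04 --squeeze 60

```text
time: 11.33
tool_pos: [525.5, -200.5, 113.4]
ee_rot: [-0.327, 3.124, -0.0]
contact_force: [0.6, 0.2, 0.7]
finger_gap: 0.569
grip_force: 61.6
```

```bash
python3 - <<'E'
from h import *
o=get_obs(); print(o["tool_pos"],o["joint_positions"].round(2),o["contact_force"],o["wrist_torque"],o["grip_force"],o["finger_gap"])
E
```

```text
[ 525.53090646 -200.49206469  113.36428379] [ 0.16  0.57  0.16  2.08 -0.18  0.5   2.22] [0.59640247 0.15088045 0.70967855] [-0.27468717 -0.08216488 -0.01266618] 61.62747859954834 0.5689021868549679
```

Emit:
play_rows --commands '[{"offset": [0,0,0.003],"twist": [0,0,0]},{"offset": [0,0,0.006],"twist": [0,0,0]},{"offset": [0,0,0.009],"twist": [0,0,0]},{"offset": [0,0,0.012],"twist": [0,0,0]},{"offset": [0,0,0.013],"twist": [0,0,0]},{"offset": [0,0,0.013],"twist": [0,0,0]},{"offset": [0,0,0.013],"twist": [0,0,0]},{"offset": [0,0,0.013],"twist": [0,0,0]},{"offset": [0,0,0.013],"twist": [0,0,0]},{"offset": [0,0,0.013],"twist": [0,0,0]}]'

```text
time: 12.17
tool_pos: [525.6, -200.5, 100.4]
ee_rot: [-0.327, 3.124, -0.0]
contact_force: [-0.2, -1.3, 5.9]
finger_gap: 0.568
grip_force: 62.2
```

```bash
python3 - <<'E'
from h import *
o=get_obs(); print(o["tool_pos"],o["joint_positions"].round(2),o["contact_force"],o["wrist_torque"],o["grip_force"],o["finger_gap"])
si=read_camera("scene"); cv2.imwrite("pics/s6.png",cv2.resize(si[170:320,140:340],(600,450)))
E
```

```text
[ 525.6229313  -200.46035022  100.41338403] [ 0.16  0.59  0.15  2.09 -0.18  0.47  2.23] [-0.23944926 -1.27092368  5.85150146] [-0.21167955 -0.07064042 -0.0097337 ] 62.162582874298096 0.5677086243951341
```

View pics/s6.png

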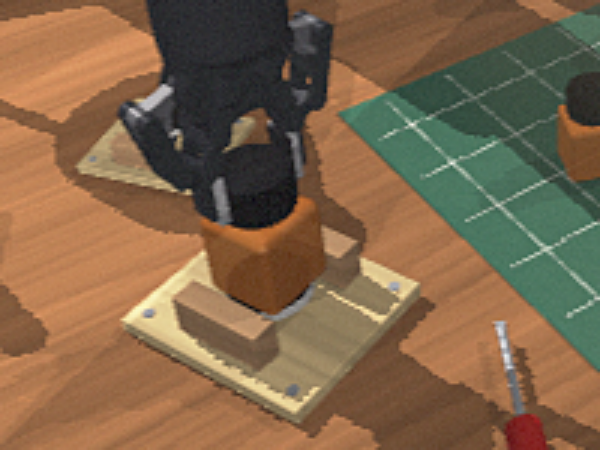

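The jar has dropped between the cheeks: 5.9 N up at 13 mm of travel, as the spring should give. I'll turn the cap clockwise.

Emit:
play_rows --commands '[{"offset": [0,0,0],"twist": [0,0,6]},{"offset": [0,0,0],"twist": [0,0,12]},{"offset": [0,0,0],"twist": [0,0,18]},{"offset": [0,0,0],"twist": [0,0,24]},{"offset": [0,0,0],"twist": [0,0,30]},{"offset": [0,0,0],"twist": [0,0,36]},{"offset": [0,0,0],"twist": [0,0,42]},{"offset": [0,0,0],"twist": [0,0,48]},{"offset": [0,0,0],"twist": [0,0,54]},{"offset": [0,0,0],"twist": [0,0,60]}]'

```text
time: 13.05
tool_pos: [526.6, -199.2, 100.4]
ee_rot: [1.283, 2.866, 0.002]
contact_force: [2.5, 2.5, 4.6]
finger_gap: 0.567
grip_force: 62.2
```

```bash
cat >st.py <<'E'
from h import *
o=get_obs(); M=R.from_rotvec(o["ee_rot"]).as_matrix(); print(o["tool_pos"].round(1),"yaw",np.degrees(np.arctan2(M[1,1],M[0,1])).round(1),"tilt",np.degrees(np.arccos(-M[2,2])).round(2),o["joint_positions"].round(2),o["contact_force"].round(2),o["wrist_torque"].round(3),o["grip_force"],o["finger_gap"])
E
python3 st.py
```

```text
[ 526.6 -199.2  100.4] yaw 41.8 tilt 0.11 [-0.03  0.63  0.44  2.1  -0.54  0.51  1.54] [2.52 2.55 4.63] [ 0.776 -1.02   0.214] 62.23615765571594 0.5671796005212365
```

Emit:
play_rows --commands '[{"offset": [0,0,0],"twist": [0,0,6]},{"offset": [0,0,0],"twist": [0,0,12]},{"offset": [0,0,0],"twist": [0,0,18]},{"offset": [0,0,0],"twist": [0,0,24]},{"offset": [0,0,0],"twist": [0,0,30]},{"offset": [0,0,0],"twist": [0,0,36]},{"offset": [0,0,0],"twist": [0,0,42]},{"offset": [0,0,0],"twist": [0,0,48]},{"offset": [0,0,0],"twist": [0,0,54]},{"offset": [0,0,0],"twist": [0,0,60]}]'

```text
time: 13.88
tool_pos: [528.5, -199.8, 100.8]
ee_rot: [2.543, 1.84, 0.005]
contact_force: [8.0, 2.1, 3.7]
finger_gap: 0.565
grip_force: 62.0
```

```bash
python3 st.py
```

```text
[ 528.5 -199.8  100.8] yaw -18.2 tilt 0.26 [-0.21  0.71  0.73  2.11 -0.84  0.63  0.8 ] [7.99 2.15 3.69] [ 0.107 -2.189  0.209] 62.0406049489975 0.5651411802920198
```

Emit:
play_rows --commands '[{"offset": [0.001,0.002,0],"twist": [0,0,3]},{"offset": [0.001,0.002,0],"twist": [0,0,6]},{"offset": [0.001,0.002,0],"twist": [0,0,9]},{"offset": [0.001,0.002,0],"twist": [0,0,12]},{"offset": [0.001,0.002,0],"twist": [0,0,15]},{"offset": [0.001,0.002,0],"twist": [0,0,18]},{"offset": [0.001,0.002,0],"twist": [0,0,21]},{"offset": [0.001,0.002,0],"twist": [0,0,24]},{"offset": [0.001,0.002,0],"twist": [0,0,27]},{"offset": [0.001,0.002,0],"twist": [0,0,30]}]'

```text
time: 14.72
tool_pos: [529.0, -200.7, 100.5]
ee_rot: [2.929, 1.127, 0.001]
contact_force: [1.0, -6.9, -0.1]
finger_gap: 0.568
grip_force: 63.1
```

```bash
python3 st.py
```

```text
[ 529.  -200.7  100.5] yaw -47.9 tilt 0.17 [-0.28  0.77  0.87  2.11 -0.95  0.71  0.4 ] [ 1.02 -6.91 -0.14] [-1.73  -0.145  1.591] 63.096985816955566 0.5675429188708748
```

Emit:
play_rows --commands '[{"offset": [0,0,0],"twist": [0,0,1]},{"offset": [0,0,0],"twist": [0,0,2]},{"offset": [0,0,0],"twist": [0,0,3]},{"offset": [0,0,0],"twist": [0,0,4]},{"offset": [0,0,0],"twist": [0,0,5]},{"offset": [0,0,0],"twist": [0,0,6]},{"offset": [0,0,0],"twist": [0,0,6]},{"offset": [0,0,0],"twist": [0,0,6]},{"offset": [0,0,0],"twist": [0,0,6]},{"offset": [0,0,0],"twist": [0,0,6]}]'

```text
time: 15.55
tool_pos: [530.2, -199.9, 100.7]
ee_rot: [2.984, 0.976, 0.004]
contact_force: [6.6, -1.1, 3.0]
finger_gap: 0.569
grip_force: 63.1
```

```bash
python3 st.py
```

```text
[ 530.2 -199.9  100.7] yaw -53.8 tilt 0.19 [-0.29  0.78  0.89  2.11 -0.97  0.73  0.31] [ 6.6  -1.05  3.02] [-0.19  -1.663  1.434] 63.05678844451904 0.569238126705787
```

Emit:
play_rows --commands '[{"offset": [0,0,-0.002],"twist": [0,0,-1]},{"offset": [0,0,-0.004],"twist": [0,0,-2]},{"offset": [0,0,-0.006],"twist": [0,0,-3]},{"offset": [0,0,-0.008],"twist": [0,0,-3]},{"offset": [0,0,-0.01],"twist": [0,0,-3]},{"offset": [0,0,-0.0115],"twist": [0,0,-3]},{"offset": [0,0,-0.0125],"twist": [0,0,-3]},{"offset": [0,0,-0.0125],"twist": [0,0,-3]},{"offset": [0,0,-0.0125],"twist": [0,0,-3]},{"offset": [0,0,-0.0125],"twist": [0,0,-3]}]'

```text
time: 16.38
tool_pos: [527.4, -199.8, 112.6]
ee_rot: [-2.961, -1.048, 0.0]
contact_force: [0.9, 1.0, 0.9]
finger_gap: 0.569
grip_force: 69.2
```

```bash
python3 st.py
```

```text
[ 527.4 -199.8  112.6] yaw -51.0 tilt 0.03 [-0.29  0.76  0.9   2.11 -0.93  0.74  0.33] [0.86 0.97 0.86] [ 0.05  -0.448 -0.014] 69.24938321113586 0.5686438107954964
```

Emit:
play_rows --commands '[{"offset": [0,0,0],"twist": [0,0,0]},{"offset": [0,0,0],"twist": [0,0,0]},{"offset": [0,0,0],"twist": [0,0,0]},{"offset": [0,0,0],"twist": [0,0,0]},{"offset": [0,0,0],"twist": [0,0,0]},{"offset": [0,0,0],"twist": [0,0,0]},{"offset": [0,0,0],"twist": [0,0,0]},{"offset": [0,0,0],"twist": [0,0,0]},{"offset": [0,0,0],"twist": [0,0,0]},{"offset": [0,0,0],"twist": [0,0,0]}]' --gripper 0.085

```text
time: 17.22
tool_pos: [527.6, -200.0, 112.8]
ee_rot: [2.962, 1.048, 0.0]
contact_force: [0.1, -0.0, -0.0]
finger_gap: 0.994
grip_force: 0.0
```

Emit:
play_rows --commands '[{"offset": [0,0,-0.01],"twist": [0,0,0]},{"offset": [0,0,-0.025],"twist": [0,0,0]},{"offset": [0,0,-0.045],"twist": [0,0,0]},{"offset": [0,0,-0.07],"twist": [0,0,0]},{"offset": [0,0,-0.09],"twist": [0,0,0]},{"offset": [0,0,-0.1],"twist": [0,0,0]},{"offset": [0,0,-0.1],"twist": [0,0,0]},{"offset": [0,0,-0.1],"twist": [0,0,0]},{"offset": [0,0,-0.1],"twist": [0,0,0]},{"offset": [0,0,-0.1],"twist": [0,0,0]}]'

```text
time: 18.05
tool_pos: [527.2, -199.6, 211.8]
ee_rot: [-2.961, -1.048, 0.002]
contact_force: [-0.1, 0.0, 0.2]
finger_gap: 0.994
grip_force: 0.0
```

```bash
python3 st.py; python3 - <<'E'
from h import *
m=camera_model("wrist"); im=read_camera("wrist"); si=read_camera("scene")
print(proj(m,[527.6,-200.4,142]))
cv2.imwrite("pics/e.png",np.hstack([cv2.resize(im[100:400,120:520],(400,300)),cv2.resize(si[170:320,140:340],(400,300))]))
E
```

```text
[ 527.2 -199.6  211.8] yaw -51.0 tilt 0.1 [-0.4   0.66  1.07  2.03 -0.74  0.91  0.19] [-0.08  0.05  0.19] [-0.003  0.039  0.037] 0.0 0.9935165028015597
[[317.583778   211.77512155]]
```

View pics/e.png

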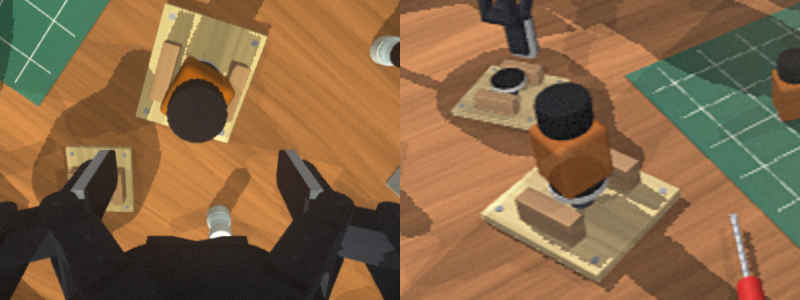

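The jar stands upright and centred on the raised platter with the gripper clear. The cap is at about (317,210) in the wrist picture, where it was predicted to be. I'm handing in.

```bash
python3 -c "
from bench import ticket
print(ticket.sign_off())"
```

```text
the job is handed in; nothing more can be done
None
```

The job is handed in: the cap was turned clockwise until torque rose from 0.2 to about 1.5 N m at its stop, and the jar was left upright and centred on the raised platter with the gripper clear; sign-off gave no verdict.

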